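Clamp a battery cell's tabs in the test jig

ROBOT

A 6-joint arm with a two-finger parallel gripper is mounted at the origin on a cart in front of the work surface, level with it; the furniture and walls round the work are solid. World frame = base frame: x ahead of the robot, y to its left, z up, the work surface at z = 0. Lengths are in mm, angles in rad, forces in N, time in s.
With the tool pointing down it reaches from about 400 to 925 mm from the base axis. Payload 12.5 kg.
Tool frame: the origin (TCP) lies between the finger pads; the fingertips stand 14 mm ahead of it and the grasp point (between the pads) lies 5 mm behind it; x points along the fingers, y is the direction in which the jaws open and shut, and the axes are right-handed (so a half turn about x gives the same grasp; the last joint's range is limited). The gripper opens to 95 mm and grips with 3 to 60 N. Pads are 20 mm wide; open, the fingers measure 119 mm over their backs; the gripper's body (75 mm by 180 mm) begins 59 mm behind the grasp point.
Start: joints at [-1.272, 0.491, 1.559, -0, 1.092, -0.106], TCP at [246.17, -574.496, 228.661] pointing down, gripper open.
Joint ranges: [-3.1, 3.1], [-0.84, 2.19], [0.05, 2.79], [-1.13, 4.28], [0.06, 2.93], [-2.69, 2.69]. Speed limits (rad/s): [2.22, 2.22, 2.79, 3.14, 3.14, 3.14].

INTERFACE

Orientations are given as [roll, pitch, yaw] about the fixed x, y, z axes, in that order (R = Rz(yaw) Ry(pitch) Rx(roll)).
In Python, from cell import env, cams gives the robot as it stands.
- The arm moves only by the tool carry_out, never from a script. Its arguments are lists of equal length, an entry for each row: "grip": the closure, from -1 (fully open) to 1 (shut); "linear": the shift along the tool's x, y, z scaled (see below), a list of three; "turn": the turn about the tool's x scaled (see below). In form: {"grip": [grip, ...], "linear": [[tx, ty, tz], ...], "turn": [turn, ...]}. A call has 1 to 5 rows; each row shifts and turns the commanded pose from where the row before left it, along the tool's axes as they then stand; what a row does not reach is not made up. The controller multiplies each number of a shift by 0.5 m and each number of a turn by 180 degrees. A row lasts 1/10 s, in which the tool goes at most 50 mm and 8.59 degrees, less where a joint would pass 70% of its speed; a pose out of reach is approached as far as the arm can. A call with a number of a shift or a turn outside -1 to 1 is refused whole. A call with a gripper value outside its range is refused whole. The fingers move at their own pace and stop on an object; the grip force is fixed at half the most. Time passes only in rows, so rows that do not move let the fingers close. It gives the time, the measured TCP pose, the force and the opening at its end, in the units of the state.
- env.state(): the state, without advancing time (a new reading comes with each control period).
- cams.read_camera(name): name is "side" or "top"; returns the picture (400x640x3 uint8, blue, green, red); there is no depth.
- cams.camera_info(name): a dict with "fx", "fy", "cx", "cy" (pixels), "view" (4x4, takes a point from world to camera coordinates). Camera axes: x right, y down, z forward; pixel columns grow to the right and rows downward; lengths in mm; the calibration is good to about 2 mm. A picture is of the moment at which its call begins. camera_info takes no time and is no camera call.
- env.job_done(): hands the job in, once; it reports no verdict.
The state is a dict: "t": time; "joints": joint angles; "qvel": joint speeds; "tau": joint torques, N m; "eef_pos": TCP position; "tcp_rot": TCP orientation; "ft_force": force on the tool from outside, world axes, zero at the start; "moment": the same for the moment, N m; "opening": opening from 0.0 (shut) to 1.0 (fully open).
Only numpy, scipy, OpenCV 4.12 (cv2) and the standard library are available. Lean on these libraries where they do the work, as an engineer would, in place of code of your own. Each camera call takes 0.05 s, during which the arm holds its last target. There are 200 camera calls.

TASK

Pick up the orange clamp cover by its white handle and fit it on the cell test jig: slide its hidden hole over the jig's upright steel locating pin until the cover drops on, squared up with the jig's contact bar. Then press the cover down until the sprung contact bar is fully down on its stop, and finish like that, still holding the cover pressed down by its handle: do not let go. Leave the other things on the bench where they are.

Things in the scene. Friction and masses are not known exactly. Their poses are not given: they have to be found in the camera images.
- cover_handle (a point): Loose orange clamp cover (about 0.25 kg): a slab 50 x 120 x 20 mm (x, y, z) with a white upright handle block 22 x 60 x 36 mm (x, y, z) standing on the middle of its top, so the whole is 56 mm high. This point is the centre of the handle, 38 mm above the cover's underside. z is up; x runs across the handle's 22 mm width (the direction to grip along), y along its length. It starts flat on the worktop. Symmetric by half a turn.
- cover_hole (a point): Centre of the blind round hole in the middle of the cover's underside, at the level of the underside, straight below the handle's centre: 14.5 mm wide, 20 mm deep, not visible from above. Axes as the cover's.
- pin_tip (a point): Top centre of the jig's upright steel locating pin, 12 mm in diameter with a chamfered tip, 40 mm above the worktop. It stands through the middle of the contact bar and reaches 10 mm above the bar when the bar is up. So the cover's underside is at 40 mm when it rests on the pin's tip, at 30 mm when it has dropped on, and at 23 mm when pressed fully down. Axes as the jig's: x from the pin toward the cell, y along the contact bar, z up.
- jig: The cell test jig, fixed to the worktop: a grey base plate 270 x 160 x 14 mm (x, y, z) with a battery pouch cell lying between two black rails on it. The origin is at worktop level under the pin; the plate reaches from 50 mm on the -x side of the pin to 220 mm on its +x side; the cell (top at 31 mm) begins 50 mm on the +x side of the pin, the rails at 76 mm. The seated cover's y axis must lie along the jig's y axis (either way round).
- contact_bar (a joint): Green contact bar of the jig, 48 x 136 x 9 mm (x, y, z) with two copper tabs on it, on springs round the pin, top at 30 mm when up. Value: how far it is pressed down, 0 (up) to 0.007 m (on its stop). The springs push up with 5 N at the top and 12 N at the stop, more than the cover's weight, so it comes up again when let go.
- probe_head: Bystander: loose probe head lying on the worktop, 28 x 105 x 24 mm; origin at its underside.
- vial_grey: Bystander: loose sample vial, 24 mm across, 60 mm high; origin at its underside.
- steel_weight: Bystander: loose steel weight, 21 mm across, 36 mm high; origin at its underside.
- ref_box: Bystander: loose black resistor box, 46 x 66 x 48 mm; origin at its underside.
Mind the look-alikes: they are no part of the job. There is more than one size of the part that bears cover_handle; the job needs the smallest.

How it is judged (in metres and radians):
On the way, in this order (a step that is already met when the one before it is completed fails the run):
1. the cover has been picked up clear of the worktop by the gripper (height (world z) of cover_hole above 0.036 m and contact force between the fingers and cover above 0.5 N), for 0.1 s.
2. the cover has dropped over the locating pin (horizontal distance between cover_hole and pin_tip below 0.004 m and z of cover_hole in the frame of pin_tip below -0.007 m), for 0.1 s.
At the end, for the whole second after the job is handed in: The cover sits on the locating pin (hole within 4 mm of the pin's axis, underside at least 14 mm below the pin's tip), level within 0.1 rad and squared to the jig within 0.16 rad, the contact bar is pressed down more than 5.5 mm of its 7 mm, and the gripper still holds the cover with more than 3 N (horizontal distance between cover_hole and pin_tip below 0.004 m and z of cover_hole in the frame of pin_tip below -0.014 m and angle between cover_hole's own z axis and vertical below 0.1 rad and angle between the y axis of cover_hole and the y axis of jig, either way round below 0.16 rad and value of joint contact_bar above 0.0055 m and contact force between the fingers and cover above 3 N); the arm keeps its last pose, push and grip.
It fails at once if the spare probe head was moved more than 25 mm (distance of probe_head from where it was at the start of the episode above 0.025 m).
It fails at once if the vial was moved more than 25 mm (distance of vial_grey from where it was at the start of the episode above 0.025 m).
It fails at once if the steel weight was moved more than 25 mm (distance of steel_weight from where it was at the start of the episode above 0.025 m).
It fails at once if the black resistor box was moved more than 25 mm (distance of ref_box from where it was at the start of the episode above 0.025 m).
It also fails if it takes over 38 s, if anything falls off the work surface, if the arm or the gripper's body presses on something with over 40 N, if the wrist force passes 120 N, or if a joint passes its speed limit or range.

## Working session

There is one attempt and no reset: what is moved stays moved. The work goes in short steps, Python scripts to look and compute and a tool call to move; the robot and the scene stay as the last step left them, time stands still between calls to the robot, and variables do not carry over. Pictures are saved under pics/ and viewed, about 8 in all and at most 12, crops included, and the job is handed in when it is done.

Besides the shell and the picture viewer there is one more tool, called after "Request:" as name(argument=value, ...), one argument or row to a line, values as JSON. carry_out: Moves the arm, as the interface text tells. Shifts and turns lie within -1 to 1; 1 stands for 0.5 m of shift or 180 degrees of turn. Its arguments: {"type":"object","properties":{"grip":{"type":"array"},"linear":{"type":"array"},"turn":{"type":"array"}},"required":["grip","linear","turn"]}

```bash
mkdir -p pics
cat > h.py <<'E'
import numpy as np, cv2
from cell import env, cams
def ray(name,u,v,z):
    c=cams.camera_info(name); V=np.array(c["view"]); R=V[:3,:3]; t=V[:3,3]
    o=-R.T@t; d=R.T@np.array([(u-c["cx"])/c["fx"],(v-c["cy"])/c["fy"],1])
    return o+d*(z-o[2])/d[2]
def proj(name,p):
    c=cams.camera_info(name); V=np.array(c["view"]); q=V[:3,:3]@np.array(p)+V[:3,3]
    return q[0]/q[2]*c["fx"]+c["cx"],q[1]/q[2]*c["fy"]+c["cy"]
E
python3 - <<'E'
from h import *
for n in("top","side"):
    cv2.imwrite(f"pics/{n}0.png",cams.read_camera(n)); c=cams.camera_info(n);V=np.array(c["view"])
    print(n,c["fx"],(-V[:3,:3].T@V[:3,3]).round(),V[:3,:3].round(2).tolist())
s=env.state();print(s)
E
```

```text
top 420.96414076922326 [ 291.   12. 1303.] [[-0.01, -1.0, 0.0], [-0.99, 0.01, -0.17], [0.17, -0.0, -0.99]]
side 442.3659151992848 [ -109. -1086.   738.] [[0.87, -0.49, -0.01], [-0.23, -0.4, -0.88], [0.43, 0.77, -0.47]]
{'t': 0.1, 'joints': array([-1.27160940e+00,  4.91484713e-01,  1.55935782e+00,  2.40859692e-06,
        1.09168632e+00, -1.05585279e-01]), 'qvel': array([ 5.09326236e-04, -2.35474070e-03, -7.78239669e-04,  4.25462381e-04,
       -7.78180356e-05,  9.63576536e-04]), 'tau': array([ 2.32259023e-03, -6.13626981e+01, -2.58606631e+01,  6.93965843e-02,
        4.69795126e-02, -3.68454937e-05]), 'eef_pos': array([ 246.10648168, -574.30644213,  228.1397943 ]), 'tcp_rot': array([-1.67866355,  1.56986013,  1.8677002 ]), 'ft_force': array([ 0.66060417, -0.05212711,  0.80497924]), 'moment': array([ 0.02558888, -0.00517384,  0.0568624 ]), 'opening': 1.0033726904796163}
```

View pics/top0.png

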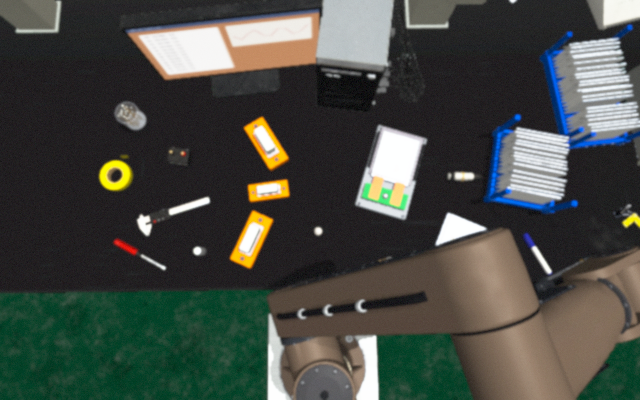

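View pics/side0.png

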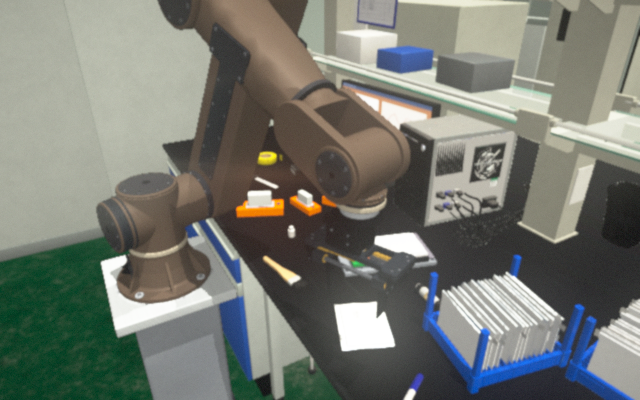

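Top view: three orange covers, at (266,143), (268,190) and (251,240). The one at (268,190) is the smallest, about 40 px long (≈120 mm). The jig is at (392,170), with its green bar at (386,194). I'll measure these and confirm with an enlarged crop.

Run:
```python
from h import *
im=cv2.imread("pics/top0.png")
hsv=cv2.cvtColor(im,cv2.COLOR_BGR2HSV)
def comps(m,amin):
    cs,_=cv2.findContours(m,cv2.RETR_EXTERNAL,cv2.CHAIN_APPROX_NONE)
    return [c for c in cs if cv2.contourArea(c)>amin]
def rect(c,z,tag):
    P=np.array([ray("top",u,v,z)[:2] for u,v in c[:,0].astype(float)],np.float32)
    (cx,cy),(w,h),a=cv2.minAreaRect(P)
    b=cv2.boxPoints(((cx,cy),(w,h),a)); e=[b[1]-b[0],b[2]-b[1]]; e=max(e,key=np.linalg.norm)
    print(tag,c[:,0].mean(0).round(1),"xy",round(cx,1),round(cy,1),"size",round(w),round(h),"long axis deg",round(np.degrees(np.arctan2(e[1],e[0]))%180,1))
m=cv2.inRange(hsv,(8,150,120),(22,255,255)); m[:100]=0; m[290:]=0
for c in comps(m,150): rect(c,20,"orange")
mw=cv2.inRange(hsv,(0,0,170),(180,70,255))
h=np.zeros_like(mw); h[178:203,245:295]=mw[178:203,245:295]
for c in comps(h,20): rect(c,56,"handle")
g=cv2.inRange(hsv,(45,120,80),(85,255,255)); g[290:]=0
mm=np.zeros_like(g); mm[170:215,355:420]=g[170:215,355:420]; mm=cv2.morphologyEx(mm,cv2.MORPH_CLOSE,np.ones((9,9)))
for c in comps(mm,50): rect(c,30,"bar")
a=cv2.resize(im[115:265,225:295],None,fx=4,fy=4,interpolation=cv2.INTER_CUBIC)
b=cv2.resize(im[120:220,350:430],None,fx=6,fy=6,interpolation=cv2.INTER_CUBIC)
cv2.imwrite("pics/c1.png",np.hstack([a,b]))
```

```text
orange [251.1 239. ] xy 374.3 209.6 size 75 166 long axis deg 155.3
orange [268.2 190.2] xy 523.4 159.0 size 58 127 long axis deg 97.5
orange [265.8 142.8] xy 676.3 167.5 size 170 75 long axis deg 31.1
handle [267.8 189.2] xy 520.5 155.5 size 30 68 long axis deg 96.9
bar [384.2 197.8] xy 498.5 -198.3 size 134 46 long axis deg 72.9
```

View pics/c1.png

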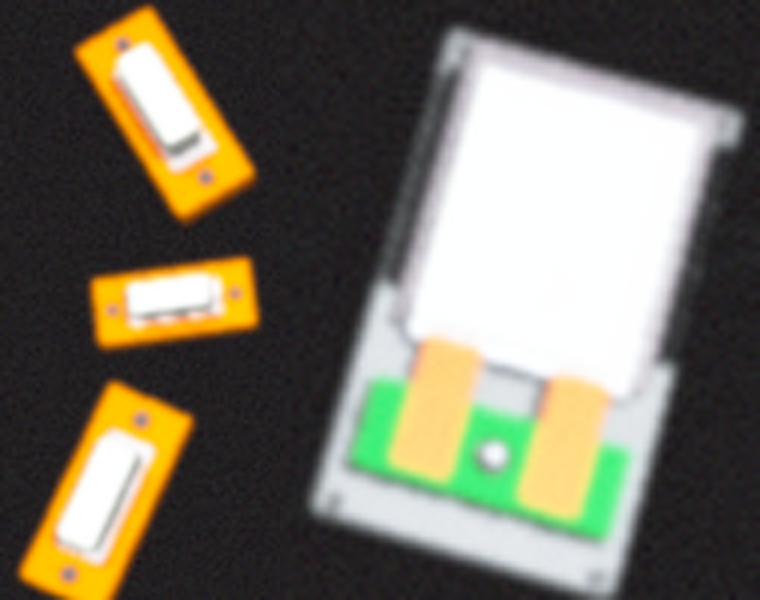

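The crop confirms it: the middle cover is about 120 mm long, the other two about 165 mm. The pin shows as a bright dot at crop (493,455), which is image (385.1,195.4).

```bash
cat >> h.py <<'E'
from scipy.spatial.transform import Rotation as Ro
def delta(target,jawdeg=None):
    s=env.state(); R=Ro.from_euler("xyz",s["tcp_rot"]).as_matrix(); p=s["eef_pos"]
    d=R.T@(np.array(target)-p)
    print("t",round(s["t"],2),"tcp",p.round(1),"open",round(s["opening"],3),"F",s["ft_force"].round(1),"axes x",R[:,0].round(3),"y",R[:,1].round(3))
    print("linear(scaled)",(d/500).round(4),"mm",d.round(1))
    if jawdeg is not None:
        a=np.degrees(np.arctan2(R[1,1],R[0,1])); t=(jawdeg-a+90)%180-90; t*=np.sign(R[2,0])
        print("jaw now",a.round(1),"turn deg about tool x",round(t,2),"scaled",round(t/180,4))
E
python3 - <<'E'
from h import *
print("pin",ray("top",385.1,195.4,40))
delta([524.5,159,180],7.3)
E
```

```text
pin [ 498.87688093 -199.04301264   40.        ]
t 0.1 tcp [ 246.1 -574.3  228.1] open 1.003 F [ 0.7 -0.1  0.8] axes x [-0.     0.001 -1.   ] y [ 0.394 -0.919 -0.001]
linear(scaled) [ 0.0974 -1.1287 -1.0893] mm [  48.7 -564.4 -544.7]
jaw now -66.8 turn deg about tool x -74.11 scaled -0.4117
```

Request:
carry_out(
  grip=[-0.1,-0.1,-0.1,-0.1,-0.1],
  linear=[
    [0,0,0],
    [0,0,0],
    [0,0,0],
    [0,0,0],
    [0,0,0],
  ],
  turn=[-0.046,-0.046,-0.046,-0.046,-0.046],
)

```text
t: 0.6
eef_pos: [246.1, -574.3, 228.3]
tcp_rot: [-2.443, 1.57, 1.832]
ft_force: [-0.3, 0.4, -0.3]
opening: 0.634
```

Request:
carry_out(
  grip=[-0.1,-0.1,-0.1,-0.1,-0.1],
  linear=[
    [0,0,0],
    [0,0,0],
    [0,0,0],
    [0,0,0],
    [0,0.04,-0.08],
  ],
  turn=[-0.046,-0.046,-0.046,-0.043,0],
)

```text
t: 1.1
eef_pos: [260.0, -534.7, 227.7]
tcp_rot: [-0.381, 1.57, -1.824]
ft_force: [0.9, 0.7, -0.2]
opening: 0.547
```

Request:
carry_out(
  grip=[-0.1,-0.1,-0.1,-0.1,-0.1],
  linear=[
    [0,0.04,-0.08],
    [0,0.04,-0.08],
    [0,0.04,-0.08],
    [0,0.04,-0.08],
    [0,0.04,-0.08],
  ],
  turn=[0,0,0,0,0],
)

```text
t: 1.6
eef_pos: [335.4, -319.6, 228.5]
tcp_rot: [-2.803, 1.571, 2.034]
ft_force: [0.2, 0.2, 0.2]
opening: 0.552
```

Request:
carry_out(
  grip=[-0.1,-0.1,-0.1,-0.1,-0.1],
  linear=[
    [0,0.04,-0.08],
    [0,0.04,-0.08],
    [0,0.04,-0.08],
    [0,0.04,-0.08],
    [0,0.04,-0.08],
  ],
  turn=[0,0,0,0,0],
)

```text
t: 2.1
eef_pos: [409.7, -108.7, 228.6]
tcp_rot: [0.405, 1.571, -1.041]
ft_force: [-0.1, -0.2, -0.4]
opening: 0.55
```

Request:
carry_out(
  grip=[-0.1,-0.1,-0.1,-0.1,-0.1],
  linear=[
    [0,0.04,-0.08],
    [0,0.04,-0.08],
    [0,0.04,-0.08],
    [0,0.04,-0.08],
    [0,0.04,-0.08],
  ],
  turn=[0,0,0,0,0],
)

```text
t: 2.6
eef_pos: [483.9, 102.4, 228.5]
tcp_rot: [-1.01, 1.571, -2.455]
ft_force: [1.2, -0.1, 0.6]
opening: 0.55
```

```bash
python3 -c "
from h import *
delta([524.5,159,110],7.3)"
```

```text
t 2.6 tcp [483.9 102.4 228.5] open 0.55 F [ 1.2 -0.1  0.6] axes x [-0. -0. -1.] y [ 0.992  0.125 -0.   ]
linear(scaled) [ 0.237   0.0947 -0.1021] mm [118.5  47.3 -51.1]
jaw now 7.2 turn deg about tool x -0.11 scaled -0.0006
```

Request:
carry_out(
  grip=[-0.1,-0.1,-0.1,-0.1,-0.1],
  linear=[
    [0,0.047,-0.051],
    [0,0.047,-0.051],
    [0.08,0,0],
    [0.08,0,0],
    [0.077,0,0],
  ],
  turn=[0,0,0,0,0],
)

```text
t: 3.1
eef_pos: [523.7, 157.2, 108.6]
tcp_rot: [0.034, 1.571, -1.411]
ft_force: [0.9, 0.8, -1.1]
opening: 0.552
```

```bash
python3 -c "
from h import *
cv2.imwrite('pics/s1.png',cv2.resize(cams.read_camera('side')[130:260,220:380],None,fx=5,fy=4.6,interpolation=cv2.INTER_CUBIC))
delta([524.5,159,36.5],7.3)"
```

```text
t 3.15 tcp [521.4 156.6 103.2] open 0.548 F [-2.6 -1.2 -5.3] axes x [-0.008 -0.001 -1.   ] y [ 0.992  0.125 -0.008]
linear(scaled) [ 0.1333  0.0079 -0.0041] mm [66.6  3.9 -2.1]
jaw now 7.2 turn deg about tool x -0.11 scaled -0.0006
```

View pics/s1.png

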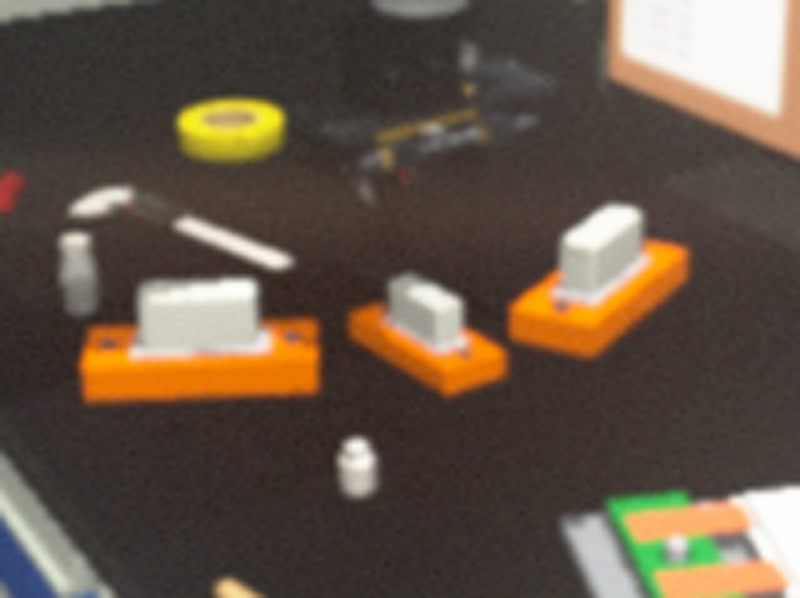

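The side view shows the small cover in the middle, with its handle top at crop (428,293), about image (305.5,193.5). The open gripper is above it.

```bash
python3 -c "
from h import *
print(ray('side',305.5,193.2,56),proj('side',[524.5,159,56]),proj('side',[523,157,103]))
delta([524.5,159,36.5],7.3)"
```

```text
[525.41802299 154.54810082  56.        ] (np.float64(304.67824727326285), np.float64(192.77498551135918)) (np.float64(304.2483894073731), np.float64(180.87006509580073))
t 3.15 tcp [521.4 156.6 103.2] open 0.548 F [-2.6 -1.2 -5.3] axes x [-0.008 -0.001 -1.   ] y [ 0.992  0.125 -0.008]
linear(scaled) [ 0.1333  0.0079 -0.0041] mm [66.6  3.9 -2.1]
jaw now 7.2 turn deg about tool x -0.11 scaled -0.0006
```

Request:
carry_out(
  grip=[-0.1,-0.1,-0.1],
  linear=[
    [0.0,0,0],
    [0,0,0],
    [0,0,0],
  ],
  turn=[0,0,0],
)

```text
t: 3.45
eef_pos: [524.9, 157.0, 112.1]
tcp_rot: [1.578, 1.568, 0.133]
ft_force: [-0.7, 0.3, -0.3]
opening: 0.545
```

```bash
python3 -c "
from h import *
delta([524.5,158,36.5],7.3)"
```

```text
t 3.45 tcp [524.9 157.  112.1] open 0.545 F [-0.7  0.3 -0.3] axes x [ 0.003  0.    -1.   ] y [0.992 0.125 0.003]
linear(scaled) [ 0.1512 -0.001  -0.0021] mm [75.6 -0.5 -1. ]
jaw now 7.2 turn deg about tool x -0.13 scaled -0.0007
```

Request:
carry_out(
  grip=[-0.1,-0.1,-0.1,-0.1,-0.1],
  linear=[
    [0.04,0,-0.002],
    [0.04,0,0],
    [0.03,0,0],
    [0.02,0,0],
    [0.012,0,0],
  ],
  turn=[0,0,0,0,0],
)

```text
t: 3.95
eef_pos: [524.3, 157.9, 39.5]
tcp_rot: [1.538, 1.57, 0.093]
ft_force: [-0.0, 0.1, -0.5]
opening: 0.552
```

Request:
carry_out(
  grip=[-0.1,-0.1,-0.1],
  linear=[
    [0.006,0,0],
    [0,0,0],
    [0,0,0],
  ],
  turn=[0,0,0],
)

```text
t: 4.25
eef_pos: [524.2, 157.9, 36.7]
tcp_rot: [1.509, 1.57, 0.063]
ft_force: [-0.4, -0.3, 0.2]
opening: 0.549
```

Request:
carry_out(
  grip=[1,1,1,1,1],
  linear=[
    [0,0,0],
    [0,0,0],
    [0,0,0],
    [0,0,0],
    [0,0,0],
  ],
  turn=[0,0,0,0,0],
)

```text
t: 4.75
eef_pos: [523.5, 157.9, 36.1]
tcp_rot: [-1.405, 1.57, -2.85]
ft_force: [-2.0, -0.1, 2.6]
opening: 0.229
```

Request:
carry_out(
  grip=[1,1,1,1,1],
  linear=[
    [-0.01,0,0],
    [-0.03,0,0],
    [-0.05,0,0],
    [-0.05,0,0],
    [-0.03,0,0],
  ],
  turn=[0,0,0,0,0],
)

```text
t: 5.25
eef_pos: [524.3, 158.0, 122.9]
tcp_rot: [1.567, 1.569, 0.121]
ft_force: [0.0, 0.2, -3.3]
opening: 0.232
```

Request:
carry_out(
  grip=[1,1,1,1,1],
  linear=[
    [-0.01,0,0],
    [0,0,0],
    [0,0,0],
    [0,0,0],
    [0,0,0],
  ],
  turn=[0.02,0.035,0.04,0.03,0.01],
)

```text
t: 5.75
eef_pos: [523.8, 157.9, 126.2]
tcp_rot: [0.094, 1.571, -1.779]
ft_force: [-0.1, -0.3, -3.7]
opening: 0.228
```

```bash
python3 -c "
from h import *
delta([499,-199,126],-17.1)"
```

```text
t 5.75 tcp [523.8 157.9 126.2] open 0.228 F [-0.1 -0.3 -3.7] axes x [-0. -0. -1.] y [ 0.955 -0.298  0.   ]
linear(scaled) [6.000e-04 1.652e-01 6.961e-01] mm [3.000e-01 8.260e+01 3.481e+02]
jaw now -17.3 turn deg about tool x -0.23 scaled -0.0013
```

Request:
carry_out(
  grip=[1,1,1,1,1],
  linear=[
    [0,0.0095,0.04],
    [0,0.019,0.08],
    [0,0.019,0.08],
    [0,0.0213,0.09],
    [0,0.0213,0.09],
  ],
  turn=[0,0,0,0,0],
)

```text
t: 6.25
eef_pos: [510.6, -38.5, 126.3]
tcp_rot: [1.18, 1.571, -0.689]
ft_force: [0.4, -0.1, -3.8]
opening: 0.231
```

Request:
carry_out(
  grip=[1,1,1,1,1],
  linear=[
    [0,0.0213,0.09],
    [0,0.019,0.08],
    [0,0.0166,0.07],
    [0,0.0118,0.05],
    [0,0.0062,0.026],
  ],
  turn=[0,0,0,0,0],
)

```text
t: 6.75
eef_pos: [500.0, -201.0, 126.2]
tcp_rot: [0.915, 1.57, -0.957]
ft_force: [0.3, 0.5, -3.1]
opening: 0.232
```

Request:
carry_out(
  grip=[1,1,1],
  linear=[
    [0,0,0],
    [0,0,0],
    [0,0,0],
  ],
  turn=[0,0,0],
)

```text
t: 7.05
eef_pos: [500.3, -197.7, 126.1]
tcp_rot: [-1.884, 1.57, 2.53]
ft_force: [-0.3, 0.3, -2.6]
opening: 0.229
```

```bash
python3 -c "
from h import *
delta([499,-199,126],-17.1)
im=cams.read_camera('top');cv2.imwrite('pics/top2.png',im)
s=cams.read_camera('side');cv2.imwrite('pics/side2.png',s)
a=cv2.resize(im[150:230,345:445],None,fx=4,fy=4,interpolation=cv2.INTER_CUBIC)
u,v=map(int,proj('side',[499,-199,60])); print(u,v)
b=cv2.resize(s[v-50:v+50,u-50:u+50],None,fx=4,fy=4,interpolation=cv2.INTER_CUBIC)
cv2.imwrite('pics/c2.png',np.hstack([np.pad(a,((0,80),(0,0),(0,0))),b]))"
```

```text
t 7.05 tcp [ 500.3 -197.7  126.1] open 0.229 F [-0.3  0.3 -2.6] axes x [-0.  0. -1.] y [ 0.956 -0.293 -0.   ]
linear(scaled) [ 0.0003 -0.0017  0.0032] mm [ 0.1 -0.9  1.6]
jaw now -17.1 turn deg about tool x 0.04 scaled 0.0002
354 241
```

View pics/c2.png

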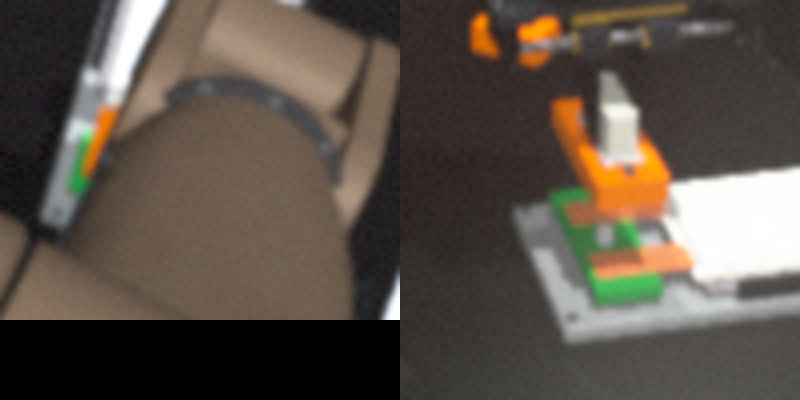

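The side crop shows the held cover above the bar. The pin is visible at about crop (604,235) and the near lower slab edge at crop (600–668, 205). The top view is blocked by the arm. Next I'll extract the slab and bar outlines from the side image.

Run:
```python
from h import *
s=cv2.imread('pics/side2.png')
k=8
c=cv2.resize(s[208:270,334:416],None,fx=k,fy=k,interpolation=cv2.INTER_CUBIC)
c=cv2.resize(c,None,fx=1.15,fy=1.15)
K=k*1.15
R=Ro.from_euler("xyz",env.state()["tcp_rot"]).as_matrix(); p=env.state()["eef_pos"]
a=np.radians(-17.1); X=np.array([np.cos(a),np.sin(a),0]); Y=np.array([-X[1],X[0],0])
def dot(P,col):
    u,v=proj('side',P); cv2.circle(c,(int((u+.5-334)*K),int((v+.5-208)*K)),3,col,-1); return round(u,1),round(v,1)
o=np.array([500.3,-197.7,126.1-36.1])
for sx in(-25,25):
    for sy in(-60,60):
        for z in(0,20): print('cov',sx,sy,z,dot(o+sx*X+sy*Y+[0,0,z],(255,0,0)))
for sx in(-11,11):
    for sy in(-30,30): dot(o+sx*X+sy*Y+[0,0,56],(255,0,255))
j=np.array([498.9,-199,0])
for sx in(-24,24):
    for sy in(-68,68): print('bar',sx,sy,dot(j+sx*X+sy*Y+[0,0,30],(0,0,255)))
print('pin',dot(j+[0,0,40],(0,0,255)))
cv2.imwrite('pics/c3.png',c); print(c.shape)
```

```text
cov -25 -60 0 (np.float64(352.7), np.float64(244.1))
cov -25 -60 20 (np.float64(352.9), np.float64(237.8))
cov -25 60 0 (np.float64(341.4), np.float64(222.5))
cov -25 60 20 (np.float64(341.5), np.float64(216.5))
cov 25 -60 0 (np.float64(370.3), np.float64(241.8))
cov 25 -60 20 (np.float64(370.7), np.float64(235.6))
cov 25 60 0 (np.float64(357.7), np.float64(220.6))
cov 25 60 20 (np.float64(357.9), np.float64(214.6))
bar -24 -68 (np.float64(353.0), np.float64(264.4))
bar -24 68 (np.float64(340.5), np.float64(238.7))
bar 24 -68 (np.float64(369.8), np.float64(262.1))
bar 24 68 (np.float64(355.9), np.float64(236.8))
pin (np.float64(354.6), np.float64(247.0))
(570, 754, 3)
```

View pics/c3.png

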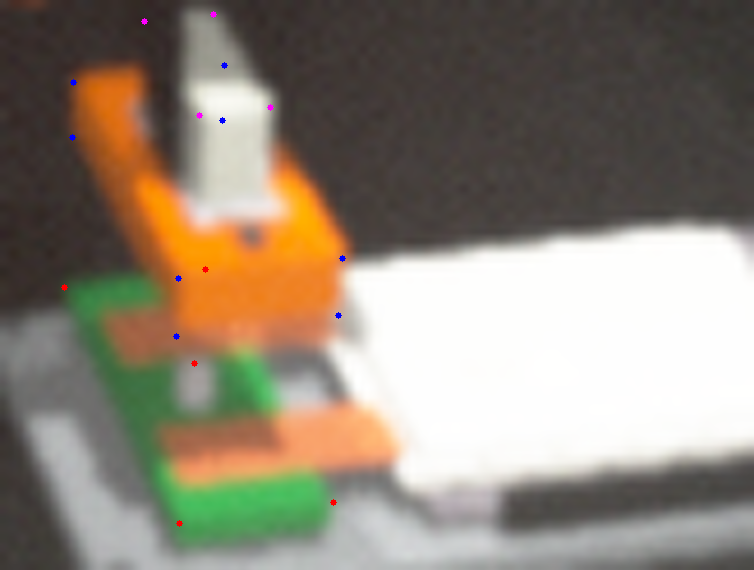

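The projected points and the image agree to about 2 mm for both the cover corners and the bar. The rest I'll find by feel: first down to just above the pin tip.

Request:
carry_out(
  grip=[1,1,1,1,1],
  linear=[
    [0.015,-0.002,0.003],
    [0.025,0,0],
    [0.025,0,0],
    [0.015,0,0],
    [0.01,0,0],
  ],
  turn=[0,0,0,0,0],
)

```text
t: 7.65
eef_pos: [498.5, -200.0, 79.8]
tcp_rot: [-1.745, 1.569, 2.668]
ft_force: [0.0, -0.8, -3.2]
opening: 0.232
```

Request:
carry_out(
  grip=[1,1,1],
  linear=[
    [0.003,0,0],
    [0,0,0],
    [0,0,0],
  ],
  turn=[0,0,0],
)

```text
t: 7.95
eef_pos: [499.0, -200.2, 79.9]
tcp_rot: [1.268, 1.57, -0.602]
ft_force: [0.2, -0.4, -3.2]
opening: 0.231
```

```bash
python3 -c "
from h import *
delta([499,-199.5,76],-17.1)
s=cams.read_camera('side');cv2.imwrite('pics/side3.png',s)
cv2.imwrite('pics/c4.png',cv2.resize(s[218:278,334:410],None,fx=9,fy=9,interpolation=cv2.INTER_CUBIC))"
```

```text
t 7.95 tcp [ 499.  -200.2   79.9] open 0.231 F [ 0.2 -0.4 -3.2] axes x [ 0. -0. -1.] y [ 0.956 -0.295  0.001]
linear(scaled) [ 0.0078 -0.0004 -0.0013] mm [ 3.9 -0.2 -0.7]
jaw now -17.1 turn deg about tool x -0.03 scaled -0.0002
```

View pics/c4.png

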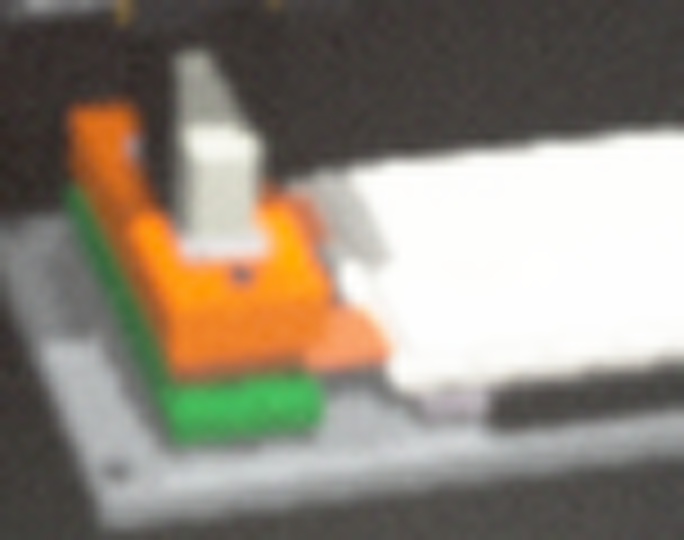

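The cover hovers just over the bar: its near end is at crop (165–320, 290–375), with the bar's edge below at (170–320, 380–440). It looks parallel and centred. I'll lower it slowly.

Request:
carry_out(
  grip=[1,1,1,1],
  linear=[
    [0.004,0,-0.001],
    [0.004,0,0],
    [0.002,0,0],
    [0,0,0],
  ],
  turn=[0,0,0,0],
)

```text
t: 8.4
eef_pos: [498.9, -199.7, 74.6]
tcp_rot: [-0.623, 1.571, -2.493]
ft_force: [-0.7, -0.6, -1.9]
opening: 0.233
```

Request:
carry_out(
  grip=[1,1,1],
  linear=[
    [0.003,0,0],
    [0,0,0],
    [0,0,0],
  ],
  turn=[0,0,0],
)

```text
t: 8.7
eef_pos: [498.6, -200.1, 73.0]
tcp_rot: [-0.7, 1.57, -2.569]
ft_force: [-4.0, -5.4, -2.9]
opening: 0.231
```

Some lateral force as the hole meets the pin's chamfer, mostly along tool +z. I'll shift that way and continue.

Request:
carry_out(
  grip=[1,1,1],
  linear=[
    [0,-0.0006,0.0016],
    [0,0,0],
    [0,0,0],
  ],
  turn=[0,0,0],
)

```text
t: 9.0
eef_pos: [498.3, -200.3, 73.0]
tcp_rot: [-1.302, 1.57, 3.112]
ft_force: [-2.8, -2.0, -3.7]
opening: 0.23
```

Request:
carry_out(
  grip=[1,1,1],
  linear=[
    [0.004,0,0],
    [0,0,0],
    [0,0,0],
  ],
  turn=[0,0,0],
)

```text
t: 9.3
eef_pos: [498.3, -200.3, 70.9]
tcp_rot: [-1.377, 1.57, 3.036]
ft_force: [-2.5, -1.9, -4.0]
opening: 0.234
```

Request:
carry_out(
  grip=[1,1,1,1],
  linear=[
    [0.002,-0.001,0.001],
    [0.004,0,0],
    [0,0,0],
    [0,0,0],
  ],
  turn=[0,0,0,0],
)

```text
t: 9.7
eef_pos: [498.0, -200.5, 68.1]
tcp_rot: [1.864, 1.571, -0.006]
ft_force: [-0.1, 1.1, -2.5]
opening: 0.231
```

Request:
carry_out(
  grip=[1,1,1,1],
  linear=[
    [0.004,0,0],
    [0,0,0],
    [0,0,0],
    [0,0,0],
  ],
  turn=[0,0,0,0],
)

```text
t: 10.1
eef_pos: [497.8, -200.6, 66.1]
tcp_rot: [0.545, 1.571, -1.324]
ft_force: [-0.1, -0.1, -3.0]
opening: 0.23
```

On the pin with no side load. Now I press.

Request:
carry_out(
  grip=[1,1,1,1,1],
  linear=[
    [0.004,0,0],
    [0.004,0,0],
    [0.003,0,0],
    [0.002,0,0],
    [0,0,0],
  ],
  turn=[0,0,0,0,0],
)

```text
t: 10.6
eef_pos: [497.8, -200.6, 59.8]
tcp_rot: [1.149, 1.571, -0.721]
ft_force: [-3.0, 1.2, 7.2]
opening: 0.226
```

Request:
carry_out(
  grip=[1,1,1,1],
  linear=[
    [0.001,0,0],
    [0.001,0,0],
    [0,0,0],
    [0,0,0],
  ],
  turn=[0,0,0,0],
)

```text
t: 11.0
eef_pos: [497.9, -200.6, 59.1]
tcp_rot: [1.183, 1.57, -0.687]
ft_force: [-2.0, 1.0, 8.1]
opening: 0.228
```

Request:
carry_out(
  grip=[1,1,1,1],
  linear=[
    [0.001,0,0],
    [0.001,0,0],
    [0,0,0],
    [0,0,0],
  ],
  turn=[0,0,0,0],
)

```text
t: 11.4
eef_pos: [497.9, -200.6, 59.0]
tcp_rot: [1.266, 1.57, -0.604]
ft_force: [-4.8, 1.8, 21.4]
opening: 0.23
```

Request:
carry_out(
  grip=[1,1,1,1,1],
  linear=[
    [0.001,0,0],
    [0,0,0],
    [0,0,0],
    [0,0,0],
    [0,0,0],
  ],
  turn=[0,0,0,0,0],
)

```text
t: 11.9
eef_pos: [497.9, -200.6, 58.9]
tcp_rot: [1.267, 1.57, -0.603]
ft_force: [-6.8, 4.1, 27.9]
opening: 0.228
```

```bash
python3 -c "
from h import *
delta([499,-199.5,59],-17.1)
s=cams.read_camera('side');cv2.imwrite('pics/side4.png',s)
cv2.imwrite('pics/c5.png',cv2.resize(s[218:278,334:410],None,fx=9,fy=9,interpolation=cv2.INTER_CUBIC))"
```

```text
t 11.9 tcp [ 497.9 -200.6   58.9] open 0.228 F [-6.8  4.1 27.9] axes x [ 0.001 -0.001 -1.   ] y [ 0.956 -0.294  0.001]
linear(scaled) [-0.0001  0.0014 -0.0028] mm [-0.1  0.7 -1.4]
jaw now -17.1 turn deg about tool x -0.02 scaled -0.0001
```

View pics/c5.png

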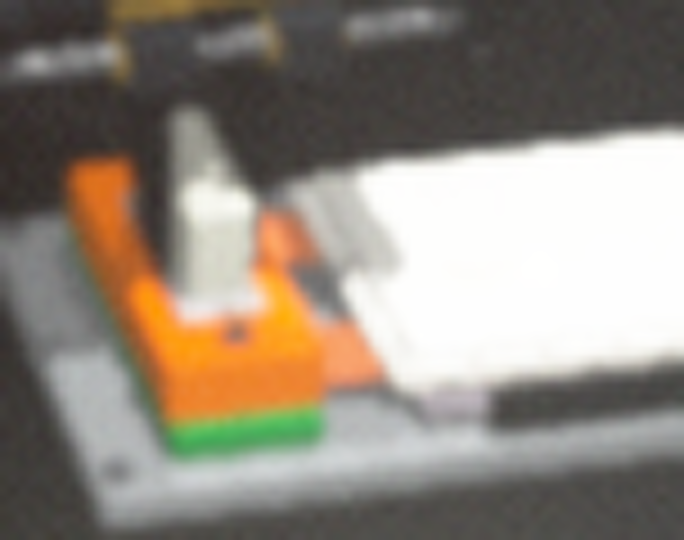

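The picture shows the cover flat on the bar: slab near edge at crop (165–320, 360–420), green edge directly below, square to it. The force rose sharply to 28 N at TCP z ≈ 59, where the stop was expected. I'm handing it in.

```bash
python3 -c "
from h import *
env.job_done(); s=env.state(); print(s['t'],s['eef_pos'],s['ft_force'],s['opening'])"
```

```text
the job is handed in; nothing more can be done
the job is handed in; nothing more can be done
```

The job is handed in at about t = 12 s, with the smallest orange cover fitted on the locating pin and held pressed down by its handle. No verdict was reported, and the state could not be read after hand-in.

I gripped the cover by its handle and carried it over the jig. While lowering it I corrected about 1–2 mm sideways by feel on the pin's chamfer. It then dropped over the pin with no side load left, and I pressed it down until the bar was on its stop.

Last checks before handing in:
- **Press:** the TCP stood at z = 58.9 mm, against 59.1 mm expected at the stop. The push had risen steeply from 8 N to 28 N there, with about 8 N sideways.
- **Alignment:** the jaws were at −17.1°, matching the jig. The side picture shows the cover flat on the bar and square to it.
- **Grip:** the opening was about 21.7 mm on the 22 mm handle, so it was still held.
- **Not checked:** the arm blocked the top camera at the jig, so the hole's position on the pin rests on force, height and the side view. I did not measure the bystanders again; nothing was carried or lowered near them.

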